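# Set the crank and cam wheels to their timing posts

### The arm

A 6-joint arm with a two-finger parallel gripper is mounted at the origin on the work surface. World frame = base frame: x ahead of the robot, y to its left, z up, the work surface at z = 0. Lengths are in mm, angles in rad, forces in N, time in s.
With the tool pointing down it reaches from about 350 to 975 mm from the base axis. Payload 7.1 kg.
Tool frame: the origin (TCP) lies midway between the tips of the shut fingers; the grasp point (between the pads) lies 19 mm behind it; z points along the fingers, y is the line along which they close (so a half turn about z gives the same grasp; the last joint's range is limited). The gripper opens to 88 mm and grips with 3 to 60 N. Pads are 20 mm wide; open, the fingers measure 115 mm over their backs; the gripper's body (75 mm by 178 mm) begins 61 mm behind the grasp point.
Start: joints at [1.128, 0.423, 1.63, -0, 1.089, -0.019], TCP at [256.985, 569.705, 222.675] pointing down, gripper open.
Joint ranges: [-3, 3], [-0.9, 2.11], [0.09, 2.58], [-1.31, 4.45], [0.11, 2.69], [-2.54, 2.54]. Speed limits (rad/s): [2.39, 2.39, 3.01, 3.14, 3.14, 3.14].

### API

Orientations are given as a rotation vector (axis times angle).
In Python, from workcell import get_obs, get_image, camera_params, close_job gives the robot as it stands.
- The arm moves only by the shell command python3 -m creep 'ROWS' [OPENING]. ROWS is a JSON object of lists of equal length, an entry for each row: "delta_pos": the shift along the tool's x, y, z in m, a list of three; "twist": the turn, a rotation vector about the tool's x, y, z in degrees, a list of three. A call has 1 to 20 rows; each row shifts and turns the commanded pose from where the row before left it, along the tool's axes as they then stand; what a row does not reach is not made up. A row lasts 1/12 s, in which the tool goes at most 41.7 mm and 7.16 degrees, less where a joint would pass 70% of its speed; a pose out of reach is approached as far as the arm can. A call with a gripper value outside its range is refused whole. OPENING is the opening, from 0 (shut) to 1 (fully open), set as the call begins (- or left out, the last holds). The fingers move at their own pace and stop on an object; the grip force is fixed at half the most. Time passes only in rows, so rows that do not move let the fingers close. It gives the time, the measured TCP pose, the force, the opening and the grip force at its end, in the units of the state.
- get_obs(): the state, without advancing time (a new reading comes with each control period).
- get_image(name): name is "side" or "top" or "wrist"; returns (picture, depth): 420x560x3 uint8, red, green, blue; 420x560 float32, mm along the optical axis (not along the pixel's ray), 0 where there is no reading.
- camera_params(name): a dict with "camera_matrix" (3x3 intrinsics, pixels), "k1" (the pictures are not rectified: a ray, as slopes to the right and down, at radius r is drawn at 1 + k1 r^2 times it, then the intrinsics apply), "extrinsics" (4x4, takes a point from camera to world coordinates). Camera axes: x right, y down, z forward; pixel columns grow to the right and rows downward; lengths in mm; the calibration is good to about 2 mm. A picture is of the moment at which its call begins: read the wrist's pose just before it. camera_params takes no time and is no camera call; for the wrist camera it gives the pose at the moment of the call.
- close_job(): hands the job in; it is judged then, once.
The state is a dict: "t": time; "qpos": joint angles; "qvel": joint speeds; "joint_torque": joint torques, N m; "ee_pos": TCP position; "orientation": TCP orientation; "ft_force": force on the tool from outside, world axes, zero at the start; "moment": the same for the moment, N m; "width": finger opening in mm; "grasp_force": force on a finger pad.
Only numpy, scipy, OpenCV 4.12 (cv2) and the standard library are available. Lean on these libraries where they do the work, as an engineer would, in place of code of your own. Each camera call takes 0.05 s, during which the arm holds its last target. There are 200 camera calls.

### The job

The engine lies on its side ready for its timing chain. With a fingertip, gently push the steel arms round so that on each of the two wheels the long pointed arm points straight at the upright timing post on the rim of its own dark disc, leave both wheels standing like that and back away. Nothing needs gripping, and the loose things lying round the engine must stay where they are.

Things in the scene. Friction and masses are not known exactly. Their poses are not given: they have to be found in the camera images.
- engine: aluminium single-cylinder engine lying on its side, fixed to the bench, about 245 mm (x) by 520 mm (y), flat top 66 mm above the bench; origin: centre of its underside; crank wheel at its -y end, cam wheel at its +y end, wheel axes 250 mm apart
- crank_end: fixed flat dark steel disc, radius 116 mm, 4 mm thick, on the crank end of the engine, at a different angle each run. Origin: on the wheel's vertical axis, at the disc's underside, 66 mm above the bench; z up, +x from the axis to the post. The timing post on it: upright steel block, 14 mm radially by 16 mm wide, 100 to 114 mm from the axis, top 118 mm above the bench. Carries the wheel
- crank_wheel (a joint): angle of the crank wheel about its vertical axis, counter-clockwise from above positive: 0 with the long arm pointing away from the post, +pi or -pi with it pointing at the post; starts between -2 and 2. Turns either way without stops and stays where it is left (stiff bearing, about 0.12 N m, hardly coasts)
- crank_tip (a point): pointed end of the crank wheel's long arm, 90 mm from the axis, at its top edge. The wheel: hub radius 17 mm; toothed disc radius 33 mm, its top 88 mm above the bench; three steel arms 120 degrees apart, each 14 mm wide, from 90 to 115 mm above the bench: one long and pointed, two short and square-ended reaching 55 mm
- crank_mark (a point): where crank_tip stands when the long arm points straight at the post: 90 mm from the axis, 10 mm in front of the crank post's inner face, 115 mm above the bench; fixed
- cam_end: fixed flat dark steel disc, radius 116 mm, 4 mm thick, on the cam end of the engine, at a different angle each run. Origin: on the wheel's vertical axis, at the disc's underside, 66 mm above the bench; z up, +x from the axis to the post. The timing post on it: upright steel block, 14 mm radially by 16 mm wide, 100 to 114 mm from the axis, top 118 mm above the bench. Carries the wheel
- cam_wheel (a joint): angle of the cam wheel about its vertical axis, counter-clockwise from above positive: 0 with the long arm pointing away from the post, +pi or -pi with it pointing at the post; starts between -2 and 2. Turns either way without stops and stays where it is left (stiff bearing, about 0.12 N m, hardly coasts)
- cam_tip (a point): pointed end of the cam wheel's long arm, 90 mm from the axis, at its top edge. The wheel: hub radius 17 mm; toothed disc radius 43 mm, its top 88 mm above the bench; three steel arms 120 degrees apart, each 14 mm wide, from 90 to 115 mm above the bench: one long and pointed, two short and square-ended reaching 55 mm
- cam_mark (a point): where cam_tip stands when the long arm points straight at the post: 90 mm from the axis, 10 mm in front of the cam post's inner face, 115 mm above the bench; fixed
- piston: loose spare aluminium piston standing upright, 60 mm diameter, 55 mm tall, beyond the engine; origin: centre of its underside; a bystander
- socket: loose steel wrench socket (tube) standing upright, 30 mm diameter, 45 mm tall, beyond the engine; origin: centre of its underside; a bystander
- driver: loose screwdriver with black handle lying beyond the engine, roughly along y; origin near the middle of its length, at its underside; a bystander
- jar: loose jar with white cap, 66 mm diameter, 75 mm tall, beside the crank end; origin: centre of its underside; a bystander

How it is judged:
By the outcome, as a careful person would: the job done as asked, in the order asked, and still so for the second after the job is handed in, with the robot touching nothing.
It also fails if it takes over 64 s, if anything falls off the work surface, if the arm or the gripper's body presses on something with over 40 N, if the wrist force passes 120 N, or if a joint passes its speed limit or range.

## Working session

There is one attempt and no reset: what is moved stays moved. The work goes in short steps, Python scripts to look and compute and a shell command to move; the robot and the scene stay as the last step left them, time stands still between calls to the robot, and variables do not carry over. Pictures are saved under pics/ and viewed, at most 10 in all, crops included, and the job is handed in when it is done.

```bash
mkdir -p pics; ls; python3 - <<'E'
from workcell import *
import cv2,numpy as np
print(get_obs())
for n in ["top","side"]:
    im,d=get_image(n); cv2.imwrite(f"pics/{n}0.png",im[...,::-1]); np.savez(f"{n}0.npz",im=im,d=d)
    print(camera_params(n))
E
```

```text
pics
{'t': 0.0, 'qpos': array([ 1.12801907e+00,  4.23820452e-01,  1.63065192e+00,  3.99806461e-06,
        1.08860225e+00, -1.89875840e-02]), 'qvel': array([ 1.14323435e-03, -2.07436237e-05, -1.04332639e-03, -2.38000473e-04,
       -1.38808857e-03,  1.17476197e-04]), 'joint_torque': array([-1.46479902e-03, -5.44630802e+01, -2.73659492e+01,  6.42654137e-02,
        2.28922610e-02, -1.16739243e-04]), 'ee_pos': array([256.75016677, 569.24101008, 221.92938594]), 'orientation': array([-6.60647565e-01, -3.07099198e+00,  2.26458298e-03]), 'ft_force': array([ 0.45300916, -0.08242144,  1.23942824]), 'moment': array([-0.0017575 ,  0.01758855, -0.01329223]), 'grasp_force': 0.0, 'width': 87.95186165993874}
{'camera_matrix': array([[395.6818227 ,   0.        , 275.90193211],
       [  0.        , 395.6818227 , 204.81270606],
       [  0.        ,   0.        ,   1.        ]]), 'k1': 0.013083357790170638, 'extrinsics': array([[ 2.33951010e-02, -9.96221776e-01,  8.36351719e-02,
         5.70677606e+02],
       [-9.99632260e-01, -2.21634778e-02,  1.56245087e-02,
        -5.60528820e+01],
       [-1.37118295e-02, -8.39699528e-02, -9.96373942e-01,
         8.51341002e+02],
       [ 0.00000000e+00,  0.00000000e+00,  0.00000000e+00,
         1.00000000e+00]])}
{'camera_matrix': array([[434.24812604,   0.        , 274.87754939],
       [  0.        , 434.24812604, 214.85923124],
       [  0.        ,   0.        ,   1.        ]]), 'k1': 0.00964276009979696, 'extrinsics': array([[ 7.11035577e-01, -3.51458686e-01,  6.09019868e-01,
         5.59076840e+00],
       [-7.02716419e-01, -3.24552679e-01,  6.33131261e-01,
        -6.73829158e+02],
       [-2.48604516e-02, -8.78147112e-01, -4.77744291e-01,
         5.87572698e+02],
       [ 0.00000000e+00,  0.00000000e+00,  0.00000000e+00,
         1.00000000e+00]])}
```

View pics/top0.png

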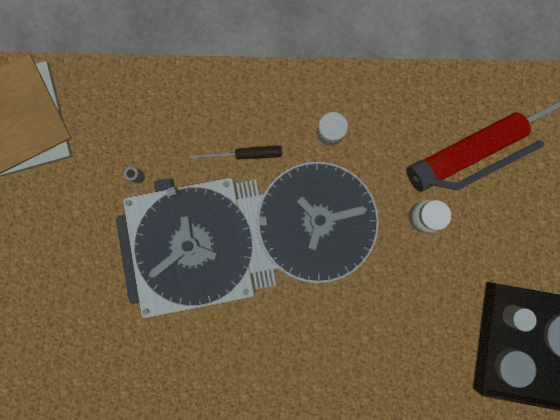

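The top view shows the cam wheel at about (187,245) with its long arm towards (152,275) and a post near (171,191). The crank wheel is at (320,220) with its long arm towards (365,210) and a post near (262,221). I'll enlarge it and measure.

```bash
cat > h.py <<'E'
import numpy as np,cv2
from workcell import *
def ray(n,px,z,cp=None):
    cp=cp or camera_params(n); K=cp["camera_matrix"];E=cp["extrinsics"]
    px=np.array(px,float).reshape(-1,1,2)
    u=cv2.undistortPoints(px,K,np.array([cp["k1"],0,0,0.]))[:,0]
    d=np.c_[u,np.ones(len(u))]@E[:3,:3].T; o=E[:3,3]
    return (o+d*((np.asarray(z)-o[2])/d[:,2])[:,None])[:,:2]
def grid(n,im,z,x0,x1,y0,y1,s=2,cp=None):
    """rectified view at plane z: col = (y1-y)*s, row=(x1-x)*s"""
    cp=cp or camera_params(n);E=cp["extrinsics"]
    Y,X=np.meshgrid(y1-np.arange(int((y1-y0)*s))/s, x1-np.arange(int((x1-x0)*s))/s)
    P=np.c_[X.ravel(),Y.ravel(),np.full(X.size,z)].astype(float)
    p=(P-E[:3,3])@E[:3,:3]; 
    q=cv2.projectPoints(p,np.zeros(3),np.zeros(3),cp["camera_matrix"],np.array([cp["k1"],0,0,0.]))[0].reshape(*X.shape,2).astype(np.float32)
    return cv2.remap(im,q[...,0],q[...,1],cv2.INTER_LINEAR)
E
python3 - <<'E'
from h import *
f=np.load("top0.npz");im=f["im"];d=f["d"]
# dark discs
hsv=cv2.cvtColor(im,cv2.COLOR_RGB2HSV)
for c in [(187,245),(320,220)]:
    print(c,im[c[1]+35,c[0]+20],ray("top",c,115),d[c[1],c[0]])
m=((im.max(2)<85)&(im[...,2].astype(int)>=im[...,0])).astype(np.uint8)
m=cv2.morphologyEx(m,cv2.MORPH_OPEN,np.ones((3,3)))
for c in cv2.findContours(m,cv2.RETR_EXTERNAL,cv2.CHAIN_APPROX_NONE)[0]:
    if cv2.contourArea(c)>3000:
        h=cv2.convexHull(c)
        w=ray("top",c.reshape(-1,2),70).astype(np.float32)
        print(cv2.contourArea(c),cv2.minEnclosingCircle(w),cv2.fitEllipse(w))
g=cv2.resize(im[150:320,115:385],None,fx=2.9,fy=2.9,interpolation=cv2.INTER_CUBIC)
g=cv2.convertScaleAbs(g,alpha=1.8)
cv2.imwrite("pics/z.png",g[...,::-1])
E
```

```text
(187, 245) [55 63 69] [[553.97995845 118.72754508]] 727.14777
(320, 220) [55 58 64] [[ 605.99067989 -127.11318675]] 728.771
9965.0 ((552.6437377929688, 117.62020874023438), 114.76943969726562) ((552.228759765625, 117.85250854492188), (220.16220092773438, 221.56271362304688), 15.126351356506348)
9885.0 ((605.95703125, -126.43508911132812), 114.61392211914062) ((606.0458374023438, -126.79240417480469), (219.65817260742188, 221.50799560546875), 95.8919677734375)
```

View pics/z.png

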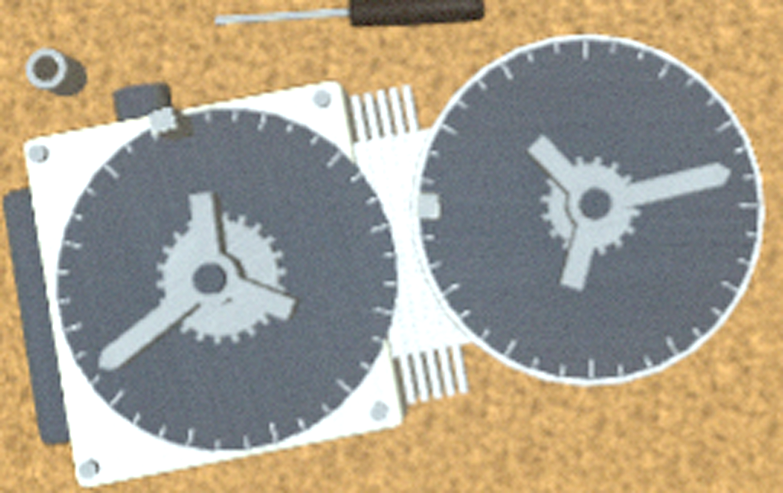

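View pics/side0.png

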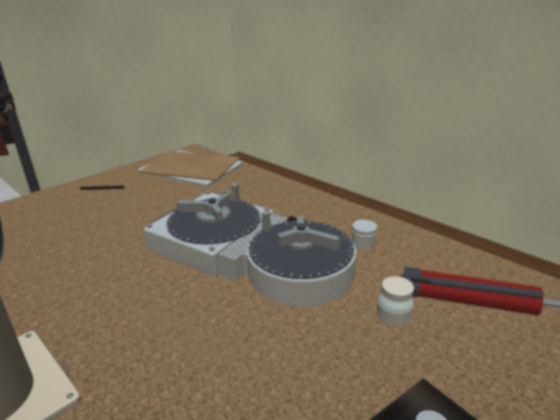

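The enlarged crop shows the cam post at (163,121) and cam tip at (103,362). The crank post is at (429,206) and the crank tip at (728,172). The side view confirms both posts. Next I'll measure the angles from height masks.

```bash
cat >> h.py <<'E'
C=dict(cam=np.array([552.9,118.0]),crank=np.array([606.,-126.7]))
def measure(im,d,n="top",cp=None,pr=True):
    cp=cp or camera_params(n);E=cp["extrinsics"];out={}
    v,u=np.mgrid[:420,:560]; px=np.c_[u.ravel(),v.ravel()]
    r=cv2.undistortPoints(px.astype(float).reshape(-1,1,2),cp["camera_matrix"],np.array([cp["k1"],0,0,0.]))[:,0]
    dd=d.ravel(); P=(np.c_[r,np.ones(len(r))]*dd[:,None])@E[:3,:3].T+E[:3,3]
    hi=(dd>0)&(P[:,2]>101)&(P[:,2]<125)
    for k,c in C.items():
        q=P[:,:2]-c; R=np.hypot(*q.T)
        a=hi&(R>96)&(R<120)
        w=ray(n,px[a],118,cp)-c; post=np.arctan2(*w.mean(0)[::-1])
        b=hi&(R>60)&(R<95)
        w2=ray(n,px[b],115,cp)-c; t=w2.mean(0); arm=np.arctan2(t[1],t[0])
        rest=hi&(R<20); w3=ray(n,px[rest],115,cp).mean(0) if rest.any() else None
        err=np.degrees((arm-post+np.pi)%(2*np.pi)-np.pi)
        print(k,"post deg %.1f R %.1f n%d"%(np.degrees(post),np.hypot(*w.mean(0)),a.sum()),"arm deg %.1f Rmax %.1f n%d"%(np.degrees(arm),np.hypot(*w2.T).max(),b.sum()),"arm-post %.1f"%err, "hub",w3, "z",P[b,2].mean(),P[a,2].mean())
E
python3 - <<'E'
from h import *
f=np.load("top0.npz");measure(f["im"],f["d"])
E
```

```text
cam post deg 18.5 R 105.7 n89 arm deg 130.0 Rmax 88.2 n121 arm-post 111.4 hub [553.67973002 117.58689393] z 114.7534156580564 115.64861660575055
crank post deg 91.4 R 108.0 n70 arm deg -74.4 Rmax 87.0 n103 arm-post -165.8 hub [ 606.5276739  -125.62188221] z 115.00990170261103 118.13161402316712
```

```bash
cat >> h.py <<'E'
def state():
    from scipy.spatial.transform import Rotation as R
    o=get_obs(); M=R.from_rotvec(o["orientation"]).as_matrix()
    return o,M,np.degrees(np.arctan2(M[1,1],M[0,1]))
def goto(xyz,yaw):
    "tool-frame delta (mm) at present orientation, then twist z (deg) to have tool y at yaw"
    o,M,y=state(); dz=-((yaw-y+180)%360-180)
    print("t %.1f"%o["t"],"pos",o["ee_pos"].round(1),"yaw %.1f tilt z %s"%(y,M[:,2].round(3)),"F",o["ft_force"].round(1),"j6 %.2f"%o["qpos"][5])
    print("delta tool",(M.T@(np.array(xyz)-o["ee_pos"])).round(1),"twist z %.1f"%dz)
def pusher(k,ang,side,R=62,off=17,z=97):
    "side=+1: pusher on ccw side of arm at ang"
    a=np.radians(ang); e=np.array([np.cos(a),np.sin(a)]); t=np.array([-e[1],e[0]])
    p=C[k]+R*e+side*off*t; return [p[0],p[1],z]
E
python3 -c "
from h import *
goto(pusher('cam',130,1,off=24,z=222),130)"
```

```text
t 0.1 pos [256.8 569.3 222. ] yaw 65.7 tilt z [-0.001 -0.001 -1.   ] F [ 0.1 -0.4  0.2] j6 -0.02
delta tool [-389.2 -284.3    0.4] twist z -64.3
```

```bash
python3 -m creep '{"delta_pos":[[-0.0278,-0.0203,0],[-0.0278,-0.0203,0],[-0.0278,-0.0203,0],[-0.0278,-0.0203,0],[-0.0278,-0.0203,0],[-0.0278,-0.0203,0],[-0.0278,-0.0203,0],[-0.0278,-0.0203,0],[-0.0278,-0.0203,0],[-0.0278,-0.0203,0],[-0.0278,-0.0203,0],[-0.0278,-0.0203,0],[-0.0278,-0.0203,0],[-0.0278,-0.0203,0]],"twist":[[0,0,0],[0,0,0],[0,0,0],[0,0,0],[0,0,0],[0,0,0],[0,0,0],[0,0,0],[0,0,0],[0,0,0],[0,0,0],[0,0,0],[0,0,0],[0,0,0]]}' 0
python3 -m creep '{"delta_pos":[[0,0,0],[0,0,0],[0,0,0],[0,0,0],[0,0,0],[0,0,0],[0,0,0],[0,0,0],[0,0,0],[0,0,0],[0,0,0],[0,0,0]],"twist":[[0,0,-6.43],[0,0,-6.43],[0,0,-6.43],[0,0,-6.43],[0,0,-6.43],[0,0,-6.43],[0,0,-6.43],[0,0,-6.43],[0,0,-6.43],[0,0,-6.43],[0,0,0],[0,0,0]]}'
python3 - <<'E'
from h import *
goto(pusher('cam',130,1,off=24,z=97),130)
im,d=get_image("wrist");cv2.imwrite("pics/w1.png",im[...,::-1])
E
```

```text
t: 1.27
ee_pos: [495.2, 148.9, 222.5]
orientation: [-0.661, -3.071, 0.0]
ft_force: [1.1, -0.1, 0.8]
width: 0.7
grasp_force: 0.0
t: 2.27
ee_pos: [494.7, 150.6, 222.5]
orientation: [1.07, -2.953, -0.0]
ft_force: [-0.2, -0.4, -0.7]
width: 0.4
grasp_force: 0.0
t 2.3 pos [494.7 150.6 222.5] yaw 129.8 tilt z [-0. -0. -1.] F [-0.2 -0.4 -0.7] j6 -1.99
delta tool [  0.3  -0.4 125.5] twist z -0.2
```

View pics/w1.png

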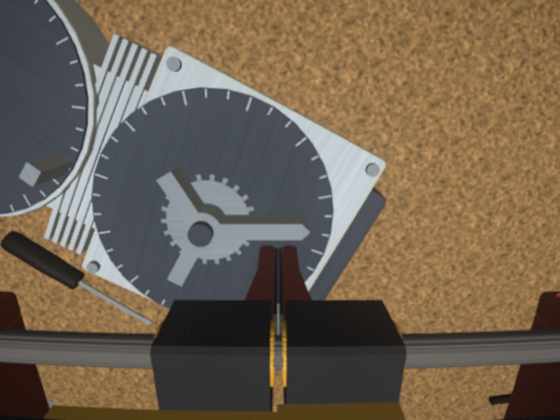

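The wrist view shows the shut fingers at (279,250) beside the cam's long arm, which is horizontal at (205–308,232). They are aligned and on the CCW side. I'll descend and push clockwise.

```bash
python3 -m creep '{"delta_pos":[[0,0,0.0157],[0,0,0.0157],[0,0,0.0157],[0,0,0.0157],[0,0,0.0157],[0,0,0.0157],[0,0,0.0157],[0,0,0.0157],[0,0,0],[-0.003,0,0],[-0.004,0,0]],"twist":[[0,0,0],[0,0,0],[0,0,0],[0,0,0],[0,0,0],[0,0,0],[0,0,0],[0,0,0],[0,0,0],[0,0,0],[0,0,0]]}'
python3 -m creep '{"delta_pos":[[-0.00547,0.00125,0],[-0.00547,0.00125,0],[-0.00547,0.00125,0],[-0.00547,0.00125,0],[-0.00547,0.00125,0],[-0.00547,0.00125,0],[-0.00547,0.00125,0],[-0.00547,0.00125,0],[-0.00547,0.00125,0],[-0.00547,0.00125,0],[-0.00547,0.00125,0],[-0.00547,0.00125,0],[-0.00547,0.00125,0],[-0.00547,0.00125,0],[-0.00547,0.00125,0],[-0.00547,0.00125,0],[-0.00547,0.00125,0],[-0.00547,0.00125,0],[-0.00547,0.00125,0],[0,0,0]],"twist":[[0,0,5],[0,0,5],[0,0,5],[0,0,5],[0,0,5],[0,0,5],[0,0,5],[0,0,5],[0,0,5],[0,0,5],[0,0,5],[0,0,5],[0,0,5],[0,0,5],[0,0,5],[0,0,5],[0,0,5],[0,0,5],[0,0,5],[0,0,0]]}'
python3 - <<'E'
from h import *
goto(pusher('cam',35,1),35)
im,d=get_image("wrist");cv2.imwrite("pics/w2.png",im[...,::-1])
E
```

```text
t: 3.23
ee_pos: [500.3, 155.1, 97.6]
orientation: [1.073, -2.952, -0.0]
ft_force: [-2.1, -1.4, -0.9]
width: 0.2
grasp_force: 1.2
t: 4.9
ee_pos: [595.6, 168.2, 98.4]
orientation: [1.455, 2.782, 0.002]
ft_force: [0.4, 0.4, -0.7]
width: 0.5
grasp_force: 0.0
t 4.9 pos [595.6 168.2  98.4] yaw 34.8 tilt z [ 0.002  0.001 -1.   ] F [ 0.4  0.4 -0.7] j6 -0.35
delta tool [ 0.4 -1.8  1.4] twist z -0.2
```

View pics/w2.png

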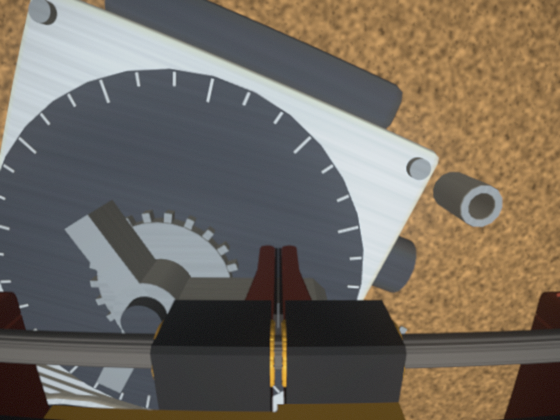

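The wrist view shows the cam arm being pushed ahead of the fingers, at roughly (200–325,290). I'll push 12° more, back off and measure.

```bash
python3 -m creep '{"delta_pos":[[-0.00437,0.00104,0],[-0.00437,0.00104,0],[-0.00437,0.00104,0],[0,0,0],[0.006,0,0],[0.012,0,0],[0.012,0,-0.01],[0.012,0,-0.02],[0.012,0,-0.02],[0.012,0,-0.02],[0.012,0,-0.02],[0.012,0,-0.02],[0.012,0,-0.02],[0,0,0],[0,0,0]],"twist":[[0,0,4],[0,0,4],[0,0,4],[0,0,0],[0,0,0],[0,0,0],[0,0,0],[0,0,0],[0,0,0],[0,0,0],[0,0,0],[0,0,0],[0,0,0],[0,0,0],[0,0,0]]}'
python3 - <<'E'
from h import *
goto(pusher('cam',19,1),19)
cp=camera_params("wrist");im,d=get_image("wrist");cv2.imwrite("pics/w3.png",im[...,::-1])
for n in ["wrist","top"]:
    cp=camera_params(n);im,d=get_image(n)
    try: measure(im,d,n,cp)
    except Exception as e: print(n,e)
E
```

```text
t: 6.2
ee_pos: [563.5, 254.1, 228.7]
orientation: [1.728, 2.621, 0.004]
ft_force: [-0.5, 0.8, 0.5]
width: 0.4
grasp_force: 0.0
t 6.2 pos [563.5 254.1 228.7] yaw 23.2 tilt z [ 0.003  0.001 -1.   ] F [-0.5  0.8  0.5] j6 -0.00
delta tool [-108.5   -0.7  131.7] twist z 4.2
wrist OpenCV(4.12.0) /io/opencv/modules/calib3d/src/undistort.dispatch.cpp:347: error: (-215:Assertion failed) CV_IS_MAT(_src) && CV_IS_MAT(_dst) && (_src->rows == 1 || _src->cols == 1) && (_dst->rows == 1 || _dst->cols == 1) && _src->cols + _src->rows - 1 == _dst->rows + _dst->cols - 1 && (CV_MAT_TYPE(_src->type) == CV_32FC2 || CV_MAT_TYPE(_src->type) == CV_64FC2) && (CV_MAT_TYPE(_dst->type) == CV_32FC2 || CV_MAT_TYPE(_dst->type) == CV_64FC2) in function 'cvUndistortPointsInternal'

cam post deg 18.5 R 105.8 n89 arm deg 22.4 Rmax 89.9 n130 arm-post 3.8 hub [553.45777158 117.40589305] z 114.37967001842883 115.52642415672182
crank post deg 91.4 R 108.1 n70 arm deg -74.4 Rmax 87.0 n103 arm-post -165.8 hub [ 606.34928636 -125.56732961] z 114.9777279235317 118.04718443045388
```

View pics/w3.png

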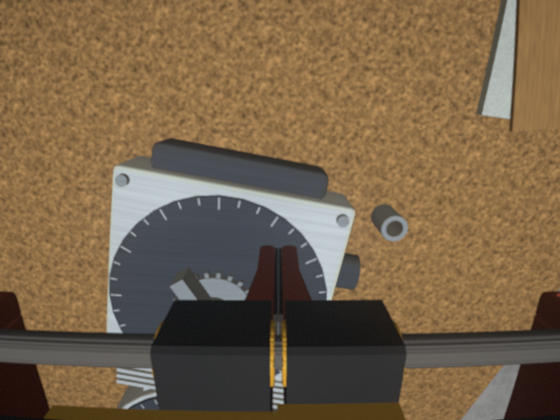

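The wrist view points away from the wheel, but the top view is clear and puts the cam arm about 4° short. I'll refine the measurement with tighter height masks.

```bash
cat >> h.py <<'E'
def fine(k,c=None,N=4,zt=112,show=True):
    cp=camera_params("top");E=cp["extrinsics"]; fr=[get_image("top") for _ in range(N)]
    d=np.median([f[1] for f in fr],0); 
    v,u=np.mgrid[:420,:560]; px=np.c_[u.ravel(),v.ravel()].astype(float)
    r=cv2.undistortPoints(px.reshape(-1,1,2),cp["camera_matrix"],np.array([cp["k1"],0,0,0.]))[:,0]
    P=(np.c_[r,np.ones(len(r))]*d.ravel()[:,None])@E[:3,:3].T+E[:3,3]
    for c in ([C[k],C[k]+[.5,-.6],C[k]+[.5,1]] if c is None else [c]):
        q=P[:,:2]-c;R=np.hypot(*q.T)
        a=(P[:,2]>116)&(P[:,2]<122)&(R>96)&(R<118); b=(P[:,2]>zt)&(P[:,2]<118)&(R>58)&(R<95)
        w=ray("top",px[a],118)-c; w2=ray("top",px[b],115)-c
        l=cv2.fitLine(w2.astype(np.float32),cv2.DIST_L2,0,.01,.01).ravel()
        ang=lambda p:np.degrees(np.arctan2(p[1],p[0]))
        la=ang(l[:2]) if l[:2]@w2.mean(0)>0 else ang(-l[:2])
        print(k,"post %.2f R%.1f n%d"%(ang(w.mean(0)),np.hypot(*w.mean(0)),a.sum()),"arm %.2f n%d line %.2f"%(ang(w2.mean(0)),b.sum(),la),"tip->post %.2f"%ang(w.mean(0)-w2.mean(0)),"diff %.2f"%((ang(w2.mean(0))-ang(w.mean(0))+180)%360-180),"line off hub %.2f"%np.cross(l[:2],l[2:]), "zstd",P[b,2].std())
E
python3 - <<'E' 2>/dev/null
from h import *
fine("cam");fine("crank",N=1)
E
```

```text
cam post 19.33 R107.3 n65 arm 23.10 n122 line 23.06 tip->post 11.57 diff 3.77 line off hub 0.05 zstd 0.6888715674359904
cam post 19.72 R107.1 n65 arm 23.71 n121 line 22.68 tip->post 11.49 diff 4.00 line off hub 1.31 zstd 0.6854037132006685
cam post 18.91 R106.5 n65 arm 22.49 n118 line 23.76 tip->post 11.48 diff 3.58 line off hub -1.59 zstd 0.6881400396554946
crank post 91.46 R108.1 n69 arm -74.37 n111 line -73.59 tip->post 97.11 diff -165.83 line off hub -0.97 zstd 1.1673782664320393
crank post 91.71 R108.7 n69 arm -74.65 n109 line -73.12 tip->post 97.12 diff -166.36 line off hub -1.91 zstd 1.1772109089057965
crank post 91.74 R107.1 n69 arm -74.96 n114 line -73.69 tip->post 97.10 diff -166.70 line off hub -1.61 zstd 1.1937714723848412
```

Cam remaining: 3.8° CW, and tool yaw matches the arm angle. I'll retrace, nudge 3.8° and back off.

```bash
python3 -m creep '{"delta_pos":[[-0.012,0,0.02],[-0.012,0,0.02],[-0.012,0,0.02],[-0.012,0,0.02],[-0.012,0,0.02],[-0.012,0,0.02],[-0.012,0,0.01],[-0.012,0,0],[0,0,0],[-0.003,0,0],[-0.003,0,0],[0,0,0],[-0.00207,0.00053,0],[-0.00207,0.00053,0],[0,0,0],[0,0,0]],"twist":[[0,0,0],[0,0,0],[0,0,0],[0,0,0],[0,0,0],[0,0,0],[0,0,0],[0,0,0],[0,0,0],[0,0,0],[0,0,0],[0,0,0],[0,0,1.9],[0,0,1.9],[0,0,0],[0,0,0]]}'
python3 -c "
from h import *
goto(pusher('cam',19.3,1),19.3)"
python3 -m creep '{"delta_pos":[[0.006,0,0],[0.012,0,0],[0.012,0,-0.01],[0.012,0,-0.02],[0.012,0,-0.02],[0.012,0,-0.02],[0.012,0,-0.02],[0.012,0,-0.02],[0.012,0,-0.02],[0,0,0],[0,0,0]],"twist":[[0,0,0],[0,0,0],[0,0,0],[0,0,0],[0,0,0],[0,0,0],[0,0,0],[0,0,0],[0,0,0],[0,0,0],[0,0,0]]}'
python3 - <<'E' 2>/dev/null
from h import *
fine("cam",C["cam"])
C["crank"]=np.array([606.3,-125.9])
goto(pusher('crank',-74.4,-1,off=24,z=228),-74.4)
goto(pusher('crank',-74.4,-1,off=24,z=228),105.6)
E
```

```text
t: 7.93
ee_pos: [606.4, 155.6, 97.8]
orientation: [1.817, 2.562, 0.001]
ft_force: [-0.3, 0.3, 0.3]
width: 0.6
grasp_force: 0.2
t 7.9 pos [606.4 155.6  97.8] yaw 19.3 tilt z [ 0.001  0.    -1.   ] F [-0.3  0.3  0.3] j6 -0.10
delta tool [-0.8 -0.9  0.8] twist z 0.0
t: 8.85
ee_pos: [572.5, 253.0, 228.6]
orientation: [1.816, 2.562, 0.004]
ft_force: [1.1, -0.7, -0.4]
width: 0.6
grasp_force: 0.0
cam post 19.36 R107.4 n63 arm 20.01 n121 line 20.15 tip->post 17.99 diff 0.65 line off hub -0.18 zstd 0.8138047997636777
t 9.1 pos [571.8 250.8 225.7] yaw 19.2 tilt z [-0.002 -0.001 -1.   ] F [ 0.8 -0.2  0.6] j6 0.06
delta tool [-427.5 -119.2   -1.9] twist z 93.6
t 9.1 pos [571.8 250.8 225.7] yaw 19.2 tilt z [-0.002 -0.001 -1.   ] F [ 0.8 -0.2  0.6] j6 0.06
delta tool [-427.5 -119.2   -1.9] twist z -86.4
```

Cam is within 0.65°. One more 0.7 mm nudge, since the tool stood 0.8 mm short, which agrees.

```bash
python3 -m creep '{"delta_pos":[[-0.012,0,0.02],[-0.012,0,0.02],[-0.012,0,0.02],[-0.012,0,0.02],[-0.012,0,0.02],[-0.012,0,0.02],[-0.012,0,0.01],[-0.012,0,0],[0,0,0],[-0.003,0,0],[-0.003,0,0],[0,0,0],[-0.0007,0,0],[0,0,0],[0,0,0]],"twist":[[0,0,0],[0,0,0],[0,0,0],[0,0,0],[0,0,0],[0,0,0],[0,0,0],[0,0,0],[0,0,0],[0,0,0],[0,0,0],[0,0,0],[0,0,0.6],[0,0,0],[0,0,0]]}'
python3 -m creep '{"delta_pos":[[0.006,0,0],[0.012,0,0],[0.012,0,-0.01],[0.012,0,-0.02],[0.012,0,-0.02],[0.012,0,-0.02],[0.012,0,-0.02],[0.012,0,-0.02],[0.012,0,-0.02],[0,0,0],[0,0,0]],"twist":[[0,0,0],[0,0,0],[0,0,0],[0,0,0],[0,0,0],[0,0,0],[0,0,0],[0,0,0],[0,0,0],[0,0,0],[0,0,0]]}'
python3 - <<'E' 2>/dev/null
from h import *
fine("cam",C["cam"])
C["crank"]=np.array([606.3,-125.9])
goto(pusher('crank',-74.4,-1,off=24,z=228),-74.4)
E
```

```text
t: 10.3
ee_pos: [606.5, 154.8, 97.5]
orientation: [1.832, 2.552, 0.001]
ft_force: [-0.4, 0.7, -0.7]
width: 0.5
grasp_force: 0.0
t: 11.22
ee_pos: [573.8, 252.7, 228.6]
orientation: [1.829, 2.552, 0.004]
ft_force: [-0.2, -0.0, -0.7]
width: 0.4
grasp_force: 0.0
cam post 19.26 R107.3 n66 arm 19.26 n121 line 19.71 tip->post 19.27 diff -0.00 line off hub -0.58 zstd 0.8161986343236056
t 11.4 pos [573.  250.5 225.7] yaw 18.6 tilt z [-0.002 -0.001 -1.   ] F [ 1.  -0.2  0. ] j6 0.07
delta tool [-428.  -115.8   -1.9] twist z 93.0
```

Cam is aligned (0.0°). On to the crank.

```bash
python3 -m creep '{"delta_pos":[[-0.0306,-0.0083,0],[-0.0306,-0.0083,0],[-0.0306,-0.0083,0],[-0.0306,-0.0083,0],[-0.0306,-0.0083,0],[-0.0306,-0.0083,0],[-0.0306,-0.0083,0],[-0.0306,-0.0083,0],[-0.0306,-0.0083,0],[-0.0306,-0.0083,0],[-0.0306,-0.0083,0],[-0.0306,-0.0083,0],[-0.0306,-0.0083,0],[-0.0306,-0.0083,0]],"twist":[[0,0,0],[0,0,0],[0,0,0],[0,0,0],[0,0,0],[0,0,0],[0,0,0],[0,0,0],[0,0,0],[0,0,0],[0,0,0],[0,0,0],[0,0,0],[0,0,0]]}'
python3 -m creep '{"delta_pos":[[0,0,0],[0,0,0],[0,0,0],[0,0,0],[0,0,0],[0,0,0],[0,0,0],[0,0,0],[0,0,0],[0,0,0],[0,0,0],[0,0,0],[0,0,0],[0,0,0],[0,0,0],[0,0,0]],"twist":[[0,0,6.64],[0,0,6.64],[0,0,6.64],[0,0,6.64],[0,0,6.64],[0,0,6.64],[0,0,6.64],[0,0,6.64],[0,0,6.64],[0,0,6.64],[0,0,6.64],[0,0,6.64],[0,0,6.64],[0,0,6.64],[0,0,0],[0,0,0]]}'
python3 - <<'E'
from h import *
C["crank"]=np.array([606.3,-125.9])
goto(pusher('crank',-74.4,-1,off=24),-74.4)
E
```

```text
t: 12.58
ee_pos: [599.5, -194.0, 225.8]
orientation: [-1.833, -2.549, 0.001]
ft_force: [0.2, 0.2, 0.0]
width: 0.2
grasp_force: 0.0
t: 13.92
ee_pos: [599.9, -192.3, 226.1]
orientation: [-3.111, -0.432, 0.002]
ft_force: [-1.2, 0.0, 0.3]
width: 0.5
grasp_force: 0.0
t 13.9 pos [ 599.9 -192.3  226.1] yaw -74.2 tilt z [-0.002  0.001 -1.   ] F [-1.2  0.   0.3] j6 0.97
delta tool [ 2.000e-01 -1.000e-01  1.291e+02] twist z 0.2
```

```bash
python3 -m creep '{"delta_pos":[[0,0,0.016],[0,0,0.016],[0,0,0.016],[0,0,0.016],[0,0,0.016],[0,0,0.016],[0,0,0.016],[0,0,0.016],[0,0,0],[0.003,0,0],[0.004,0,0]],"twist":[[0,0,0],[0,0,0],[0,0,0],[0,0,0],[0,0,0],[0,0,0],[0,0,0],[0,0,0],[0,0,0],[0,0,0],[0,0,0]]}'
python3 -m creep '{"delta_pos":[[0.00547,0.00125,0],[0.00547,0.00125,0],[0.00547,0.00125,0],[0.00547,0.00125,0],[0.00547,0.00125,0],[0.00547,0.00125,0],[0.00547,0.00125,0],[0.00547,0.00125,0],[0.00547,0.00125,0],[0.00547,0.00125,0],[0.00547,0.00125,0],[0.00547,0.00125,0],[0.00547,0.00125,0],[0.00547,0.00125,0],[0.00547,0.00125,0],[0.00547,0.00125,0],[0,0,0]],"twist":[[0,0,-5],[0,0,-5],[0,0,-5],[0,0,-5],[0,0,-5],[0,0,-5],[0,0,-5],[0,0,-5],[0,0,-5],[0,0,-5],[0,0,-5],[0,0,-5],[0,0,-5],[0,0,-5],[0,0,-5],[0,0,-5],[0,0,0]]}'
python3 - <<'E'
from h import *
C["crank"]=np.array([606.3,-125.9])
goto(pusher('crank',5.6,-1),5.6)
E
```

```text
t: 14.83
ee_pos: [607.1, -190.3, 99.4]
orientation: [-3.112, -0.43, 0.001]
ft_force: [-2.8, -0.7, -2.2]
width: 0.4
grasp_force: 1.3
t: 16.25
ee_pos: [671.3, -136.2, 100.5]
orientation: [2.102, 2.332, 0.001]
ft_force: [0.3, -0.6, -0.0]
width: 0.4
grasp_force: 0.0
t 16.2 pos [ 671.3 -136.2  100.5] yaw 5.9 tilt z [ 0.002 -0.001 -1.   ] F [ 0.3 -0.6 -0. ] j6 -0.32
delta tool [-0.4 -1.7  3.5] twist z 0.3
```

```bash
python3 -m creep '{"delta_pos":[[0.00547,0.00125,0],[0.00547,0.00125,0],[0.00547,0.00125,0],[0.00547,0.00125,0],[0.00547,0.00125,0],[0.00547,0.00125,0],[0.00547,0.00125,0],[0.00547,0.00125,0],[0.00547,0.00125,0],[0.00547,0.00125,0],[0.00547,0.00125,0],[0.00547,0.00125,0],[0.00547,0.00125,0],[0.00547,0.00125,0],[0.00547,0.00125,0],[0.00327,0.00081,0],[0.00327,0.00081,0],[0,0,0],[0,0,0]],"twist":[[0,0,-5],[0,0,-5],[0,0,-5],[0,0,-5],[0,0,-5],[0,0,-5],[0,0,-5],[0,0,-5],[0,0,-5],[0,0,-5],[0,0,-5],[0,0,-5],[0,0,-5],[0,0,-5],[0,0,-5],[0,0,-3],[0,0,-3],[0,0,0],[0,0,0]]}'
python3 - <<'E'
from h import *
C["crank"]=np.array([606.3,-125.9])
goto(pusher('crank',86.6,-1),86.6)
E
python3 -m creep '{"delta_pos":[[-0.006,0,0],[-0.012,0,0],[-0.012,0,-0.01],[0,0,-0.03],[0,0,-0.03],[0,0,-0.03],[0,0,-0.03],[0,0.035,0],[0,0.035,0],[0,0.035,0],[0,0.035,0],[0,0.035,0],[0,0.035,0],[0,0.035,0],[0,0.035,0],[0,0,0]],"twist":[[0,0,0],[0,0,0],[0,0,0],[0,0,0],[0,0,0],[0,0,0],[0,0,0],[0,0,0],[0,0,0],[0,0,0],[0,0,0],[0,0,0],[0,0,0],[0,0,0],[0,0,0],[0,0,0]]}'
python3 - <<'E' 2>/dev/null
from h import *
fine("crank")
im,d=get_image("top");cv2.imwrite("pics/t2.png",im[...,::-1])
E
```

```text
t: 17.83
ee_pos: [628.4, -65.0, 100.1]
orientation: [0.096, 3.138, -0.0]
ft_force: [-0.0, 0.1, 0.5]
width: -0.1
grasp_force: 0.2
t 17.8 pos [628.4 -65.  100.1] yaw 86.5 tilt z [ 0.002 -0.    -1.   ] F [-0.   0.1  0.5] j6 -1.63
delta tool [ 1.4 -0.1  3.1] twist z -0.1
t: 19.17
ee_pos: [674.1, 219.1, 229.3]
orientation: [0.088, 3.139, 0.004]
ft_force: [-0.2, 0.3, -1.0]
width: 0.6
grasp_force: 0.0
crank post 91.44 R108.1 n71 arm 86.33 n120 line 88.20 tip->post 101.93 diff -5.11 line off hub -2.38 zstd 0.7124396353498271
crank post 91.70 R108.8 n71 arm 86.71 n123 line 88.87 tip->post 101.86 diff -4.99 line off hub -2.77 zstd 0.7124710199347972
crank post 91.72 R107.2 n71 arm 86.72 n119 line 87.43 tip->post 101.91 diff -5.01 line off hub -0.90 zstd 0.7097363022118117
```

View pics/t2.png

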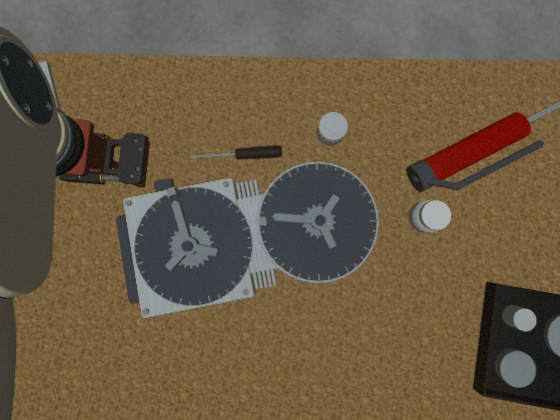

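The top view shows the cam arm at its post (171,191). The crank arm, with its tip at (275,217), is about 5° short of its post at (262,221). The bystanders haven't moved. I'll go back and nudge.

```bash
python3 -m creep '{"delta_pos":[[0,-0.035,0],[0,-0.035,0],[0,-0.035,0],[0,-0.035,0],[0,-0.035,0],[0,-0.035,0],[0,-0.035,0],[0,-0.035,0],[0,0,0],[0,0,0.03],[0,0,0.03],[0,0,0.03],[0,0,0.03],[0.012,0,0.01],[0.012,0,0],[0,0,0]],"twist":[[0,0,0],[0,0,0],[0,0,0],[0,0,0],[0,0,0],[0,0,0],[0,0,0],[0,0,0],[0,0,0],[0,0,0],[0,0,0],[0,0,0],[0,0,0],[0,0,0],[0,0,0],[0,0,0]]}'
python3 -m creep '{"delta_pos":[[0.003,0,0],[0.003,0,0],[0,0,0],[0.00272,0.00068,0],[0.00272,0.00068,0],[0,0,0],[0,0,0]],"twist":[[0,0,0],[0,0,0],[0,0,0],[0,0,-2.5],[0,0,-2.5],[0,0,0],[0,0,0]]}'
python3 -m creep '{"delta_pos":[[-0.006,0,0],[-0.012,0,0],[-0.012,0,-0.01],[0,0,-0.03],[0,0,-0.03],[0,0,-0.03],[0,0,-0.03],[0,0.035,0],[0,0.035,0],[0,0.035,0],[0,0.035,0],[0,0.035,0],[0,0.035,0],[0,0.035,0],[0,0.035,0],[0,0,0]],"twist":[[0,0,0],[0,0,0],[0,0,0],[0,0,0],[0,0,0],[0,0,0],[0,0,0],[0,0,0],[0,0,0],[0,0,0],[0,0,0],[0,0,0],[0,0,0],[0,0,0],[0,0,0],[0,0,0]]}'
python3 - <<'E' 2>/dev/null
from h import *
fine("crank");fine("cam",C["cam"])
im,d=get_image("top")
g=cv2.resize(im[150:320,115:385],None,fx=2.9,fy=2.9,interpolation=cv2.INTER_CUBIC)
cv2.imwrite("pics/z2.png",cv2.convertScaleAbs(g,alpha=1.8)[...,::-1])
E
```

```text
t: 20.75
ee_pos: [630.3, -65.8, 97.5]
orientation: [-0.094, -3.135, -0.001]
ft_force: [0.0, 0.2, 0.4]
width: 0.5
grasp_force: 0.0
t: 21.33
ee_pos: [623.0, -63.4, 99.8]
orientation: [-0.043, 3.14, -0.0]
ft_force: [0.1, -0.5, 0.4]
width: 0.3
grasp_force: 0.5
t: 22.67
ee_pos: [643.8, 223.5, 229.1]
orientation: [-0.051, 3.141, 0.003]
ft_force: [-0.3, 0.6, -0.3]
width: 0.7
grasp_force: 0.0
crank post 91.44 R108.1 n71 arm 91.17 n117 line 93.32 tip->post 92.01 diff -0.27 line off hub 2.74 zstd 0.6627801633974485
crank post 91.70 R108.8 n71 arm 91.51 n120 line 93.90 tip->post 92.09 diff -0.19 line off hub 3.06 zstd 0.6555804037514569
crank post 91.72 R107.2 n71 arm 91.59 n117 line 93.32 tip->post 92.01 diff -0.14 line off hub 2.18 zstd 0.6627801633974485
cam post 19.39 R107.3 n64 arm 19.26 n122 line 20.00 tip->post 19.67 diff -0.13 line off hub -0.94 zstd 0.7765369063592313
```

View pics/z2.png

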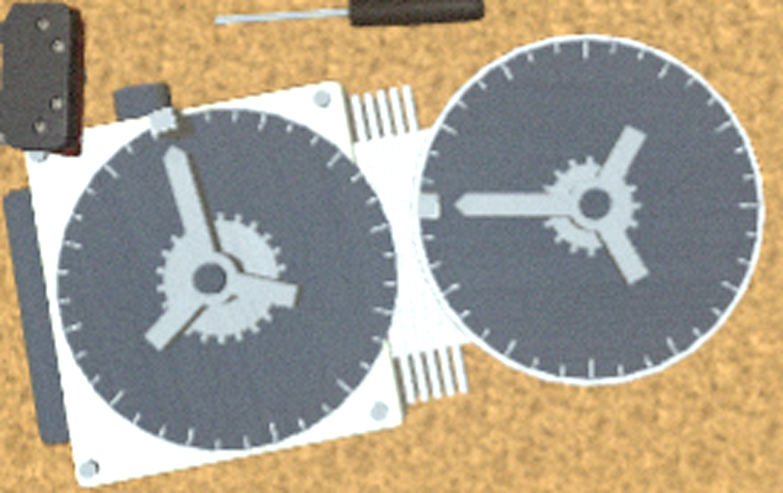

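Both arms look in line with their posts: crank tip (457,205) to post (429,206), cam tip (176,149) to post (163,121). I'll do a quick independent ray check of those points before handing in.

```bash
python3 - <<'E' 2>/dev/null
from h import *
f=lambda p:((p[0]+.5)/2.9-.5+115,(p[1]+.5)/2.9-.5+150)
for k,tip,post,hub in [("cam",(175.5,147),(163,121),(209.5,279)),("crank",(456,205),(429,206),(594,204))]:
    T=ray("top",f(tip),115)[0];Pp=ray("top",f(post),118)[0];H=ray("top",f(hub),115)[0]
    for c in (C[k],H):
        t=T-c;p=Pp-c;a=lambda v:np.degrees(np.arctan2(v[1],v[0]))
        print(k,c.round(1),"tip %.1f R%.1f post %.1f R%.1f"%(a(t),np.hypot(*t),a(p),np.hypot(*p)))
E
```

```text
cam [552.9 118. ] tip 17.5 R87.8 post 19.0 R105.9
cam [552.4 118.8] tip 16.9 R88.1 post 18.5 R106.2
crank [ 606.  -126.7] tip 91.8 R89.0 post 92.1 R106.2
crank [ 605.9 -126.2] tip 91.7 R88.5 post 92.1 R105.7
```

```bash
python3 - <<'E' 2>/dev/null
from h import *
im=np.mean([get_image("top")[0].astype(np.float32) for _ in range(4)],0)
for k in C:
    c=C[k]; res={}
    for nm,z,rs in [("arm",115,(50,76)),("post",118,(103,112))]:
        g=grid("top",im,z,c[0]-125,c[0]+125,c[1]-125,c[1]+125,4).mean(2)
        pol=lambda r,a:g[int(round((125-r*np.cos(a))*4)),int(round((125-r*np.sin(a))*4))]
        a0=np.radians({"cam":19.3,"crank":91.5}[k]); e=np.array([np.cos(a0),np.sin(a0)]);t=np.array([-e[1],e[0]])
        out=[]
        for r in np.arange(*rs,2):
            s=np.arange(-14,14.1,.25); v=[]
            for q in s:
                p=r*e+q*t; v.append(g[int(round((125-p[0])*4)),int(round((125-p[1])*4))])
            v=np.array(v); lo,hi=np.percentile(v[20:-20],5),v.max(); th=(np.median(v[[0,1,2,-1,-2,-3]])+hi)/2
            i=np.where(v>th)[0]; out.append((r,s[i[0]],s[i[-1]]))
        o=np.array(out);mid=(o[:,1]+o[:,2])/2
        print(k,nm,"mid",mid.round(1),"width",(o[:,2]-o[:,1]).round(1),"mean ang %.2f"%np.degrees((mid/o[:,0]).mean()))
E
```

```text
cam arm mid [-0.1  0.1  0.1  0.1  0.2  0.   0.   0.1 -0.1 -0.1  0.   0.   0.2] width [13.8 14.2 13.8 13.8 14.  13.5 14.  13.8 13.8 14.2 13.5 14.  14. ] mean ang 0.05
cam post mid [ 3.5 10.5 11.1 11.2 10.6] width [20.5  7.   5.8  5.5  6.8] mean ang 5.01
crank arm mid [-0.1  0.1 -0.2 -0.1 -0.1  0.  -0.2 -0.1 -0.1 -0.1  0.  -0.4 -0.2] width [13.8 13.8 14.  13.8 13.8 14.  14.  13.8 13.8 13.8 14.  13.8 14. ] mean ang -0.12
crank post mid [1.1 1.  0.9 1.  0.5] width [15.2 15.  14.8 15.  14.5] mean ang 0.48
```

```bash
python3 -c "
from workcell import *
print(close_job())"
```

```text
the job is handed in; nothing more can be done
None
```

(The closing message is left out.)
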